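# Fit the pad spacer from the drawer into the brake caliper

## Robot

A 6-joint arm with a two-finger parallel gripper is mounted at the origin on the work surface. World frame = base frame: x ahead of the robot, y to its left, z up, the work surface at z = 0. Lengths are in m, angles in rad, forces in N, time in s.
With the tool pointing down it reaches from about 0.4 to 0.825 m from the base axis. Payload 7 kg.
Tool frame: the origin (TCP) lies at the centre of the arm's flange, where the gripper is bolted on; the fingertips stand 178 mm ahead of it and the grasp point (between the pads) lies arm.tcp_to_grasp ahead of it (arm.tcp_to_grasp is the distance from the TCP to the grasp point, in m); z points along the fingers, y is the direction in which the jaws open and shut (so a half turn about z gives the same grasp; the last joint's range is limited). The gripper opens to 88 mm and grips with 3 to 60 N. Pads are 19 mm wide; open, the fingers measure 130 mm over their backs; the gripper's body (78 mm by 193 mm) begins 47 mm behind the grasp point.
Start: joints at [1.553, 0.359, 0.012, 0, -1.224, -0.288], TCP at [0.203, 0.644, 0.405] pointing down, gripper open.
Joint ranges: [-3.07, 3.07], [-1.43, 2.12], [-1.02, 1.25], [-3.03, 1.67], [-3.05, -0], [-3.03, 3.03]. Speed limits (rad/s): [2.39, 2.39, 3.01, 3.14, 3.14, 3.14].

## Interface

Orientations are given as [roll, pitch, yaw] about the fixed x, y, z axes, in that order (R = Rz(yaw) Ry(pitch) Rx(roll)).
In Python, from station import arm gives the robot as it stands.
- The arm moves only by the tool move_arm, never from a script. Its argument "deltas" is a list of rows, each a list of 6 numbers: the shift along the world's x, y, z in mm, then the turn, a rotation vector about the world's x, y, z in degrees. In form: [[tx, ty, tz, ax, ay, az], ...]. A call has exactly 5 rows; each row shifts and turns the commanded pose from where the row before left it; what a row does not reach is not made up. A row lasts 1/12 s, in which the tool goes at most 41.7 mm and 7.16 degrees, less where a joint would pass 70% of its speed; a pose out of reach is approached as far as the arm can. A call with a gripper value outside its range is refused whole. "claw" is the closure in counts, from 0 (fully open) to 255 (shut), set as the call begins (left out, the last holds). The fingers move at their own pace and stop on an object; "squeeze" is the grip in N (left out, the last holds). Time passes only in rows, so rows that do not move let the fingers close, or fill a call up. It gives the time, the measured TCP pose, the force and the opening at its end, in the units of the state.
- arm.get_state(): the state, without advancing time (a new reading comes with each control period).
- arm.grab_frame(name): name is "scene" or "top" or "wrist"; returns the picture (420x560x3 uint8, red, green, blue); there is no depth.
- arm.calibration(name): a dict with "intrinsics" (3x3 intrinsics, pixels), "k1" (the pictures are not rectified: a ray, as slopes to the right and down, at radius r is drawn at 1 + k1 r^2 times it, then the intrinsics apply), "T" (4x4, takes a point from camera to world coordinates); the wrist camera has in their place "mount" (4x4, takes a point from camera to tool coordinates, whose origin is the TCP and whose axes are the flange's). Camera axes: x right, y up, looking along -z (the intrinsics and any distortion apply to the point x, -y, -z); pixel columns grow to the right and rows downward; lengths in m; the calibration is good to about 2 mm. A picture is of the moment at which its call begins: read the wrist's pose just before it. calibration takes no time and is no camera call.
- arm.job_done(): hands the job in, once; it reports no verdict.
Trained networks look in the newest picture that a camera, given by its name, has taken for a name from the list of things; names that differ only in an ending like _2 or _b are one class to them, and where a whole thing is asked for, a point or a joint stands for the part that bears it (a point fixed in the world has none). Each returns a list of dicts, best first, with "score" (0 to 1); they miss things now and then, are a little off and sometimes report something else, mostly with a low value. They report only what shows in the picture. A call takes as long as a camera call. They do not tell look-alikes from the thing itself.
- arm.spot_in(thing, camera): "xy" ([column, row] in pixels, amid what is visible of it).
- arm.masks_of(thing, camera): "pixels" (420x560 bool, what is visible of it) and "xy" ([column, row] in pixels, amid what is visible of it).
- arm.spot_point(thing, camera): "xy" ([column, row] in pixels: a listed point, or the origin of a listed thing).
The state is a dict: "t": time; "q": joint angles; "qd": joint speeds; "joint_efforts": joint torques, N m; "eef_pos": TCP position; "ee_rot": TCP orientation; "force": force on the tool from outside, world axes, zero at the start; "moment": the same for the moment, N m; "width": finger opening in m.
Only numpy, scipy, OpenCV 4.12 (cv2) and the standard library are available. Lean on these libraries where they do the work, as an engineer would, in place of code of your own. Each camera call takes 0.05 s, during which the arm holds its last target. There are 200 camera calls.

## Task

The brake caliper on the stand must not be left with its pads unsupported: pull the drawer of the blue cabinet well open, lift the yellow pad spacer out of its rack, and push its blade into the gap between the caliper's pads until its shoulder sits on the caliper. Leave it there and then push the drawer fully shut. Leave the other tools standing in the rack and everything else on the bench where it is.

Things in the scene. Friction and masses are not known exactly. Their poses are not given: they have to be found in the camera images.
- drawer (a joint): How far the blue cabinet's one drawer is out, in m: 0 shut (its start), 0.155 fully out. Slides level towards the robot's side, friction 1.5 N, stays where left. Cabinet: fixed, 250 mm wide, 240 deep, 150 high, turned a few degrees either way, on the left or right of the bench, the caliper on the other side. Grey drawer front: 15 mm thick, top 144 mm above the bench.
- drawer_handle (a point): Middle of the drawer's steel bar handle: level round bar, diameter 11 mm, 130 mm long, centre line 35 mm out from the drawer's face and 117 mm above the bench, on two posts 55 mm either side of the middle. Moves with the drawer. Axes: x into the cabinet (the drawer opens along -x), y along the bar, z up.
- rack (a point): Middle of the top of the plywood rack in the drawer, 77 mm above the bench, 120 mm behind the handle bar; axes as the handle's, moves with the drawer. Slots at y = -62, 0, +62 mm, each 10 (x) by 46 mm (y), hold spacer, scraper and file in random order. Rack 44 mm deep (x), its middle 85 mm before the edge of the cabinet top when fully out.
- spacer: Yellow plastic pad spacer, about 70 g. Origin: middle of its shoulder, where grip and blade meet. Grip 40 (x) by 20 (y), 50 mm along +z. Blade 40 (x) by 6 (y), 50 mm along -z, last 9 mm only 34 by 4. Starts upright in a rack slot, shoulder on the rack, blade hidden, its y along the drawer's x line. Same after a half turn about z.
- gap_mouth (a point): Middle of the mouth of the gap between the pads of the red brake caliper (112 x 73 x 70 mm, fixed on a stand), 166 mm above the bench. z out of the gap: up and to the robot's side, 25 degrees off vertical; y level, from pad to pad; x along the gap. Gap 11 (y) by 46 mm (x), closed ends, 58 deep. Spacer home: its origin here, its z and y along these.
- scraper: Steel scraper with a round wooden handle (58 mm, steel shoulder 36 mm wide), standing in another slot of the rack. Origin at its shoulder, z up. Bystander.
- file: Short dark file with a red and black grip (46 mm tall above the rack), standing in another slot of the rack. Origin at its shoulder, z up. Bystander.
- spray_can: Spray can, 52 mm across, 160 mm high, on the bench behind the caliper. Origin under its centre. Bystander.
- old_pad: Worn brake pad 90 x 45 x 14 mm lying on the bench beside the caliper. Origin under its centre. Bystander.
- tape_roll: Orange roll, 90 mm across, 30 mm high, lying on the cabinet's top (150 mm above the bench). Origin under its centre. Bystander.
- jar: Glass jar, 70 mm across, 90 mm high, on the bench far left. Bystander.
- mug: Blue mug, 80 mm across, 90 mm high, on the bench far right. Bystander.
- wrench: Steel wrench lying on the bench on the right. Bystander.
Not all that is in view belongs to the job. What is shaped like the part that bears gap_mouth but orange or purple is not meant.

How it is judged:
On the way, in this order (a step that is already met when the one before it is completed fails the run):
1. the drawer is pulled open (more than 90 mm) (value of joint drawer above 0.09 m), for 0.2 s.
2. the spacer is lifted clear out of its slot (z of spacer in the frame of rack above 0.053 m), for 0.1 s.
3. the spacer's blade is in the caliper's gap, shoulder home (z of spacer in the frame of gap_mouth between -0.004 and 0.004 m and x of spacer in the frame of gap_mouth between -0.007 and 0.007 m and y of spacer in the frame of gap_mouth between -0.006 and 0.006 m and angle between the z axis of spacer and the z axis of gap_mouth, either way round below 0.14 rad), for 0.2 s.
4. the drawer is then pushed shut (within 8 mm) (value of joint drawer below 0.008 m), for 0.2 s.
At the end, for the whole second after the job is handed in: Spacer at rest in the caliper's gap, shoulder within 4 mm of the mouth, within 7 mm along and 6 mm across the gap, in line within 8 degrees; drawer shut within 8 mm; scraper and file standing in the rack (shoulders -6 to +10 mm from its top, tilt under 14 degrees) (all of step 3 and value of joint drawer below 0.008 m and linear speed of spacer below 0.02 m/s and z of scraper in the frame of rack between -0.006 and 0.01 m and angle between each of scraper, file's own z axis and vertical below 0.25 rad and z of file in the frame of rack between -0.006 and 0.01 m); the robot touches nothing.
It fails at once if something else on the bench or on the cabinet is moved more than 30 mm (distance of any of spray_can, old_pad, tape_roll, jar, mug, wrench from where it was at the start of the episode above 0.03 m).
It also fails if it takes over 67 s, if anything falls off the work surface, if the arm or the gripper's body presses on something with over 40 N, if the wrist force passes 120 N, or if a joint passes its speed limit or range.

## Working session

There is one attempt and no reset: what is moved stays moved. The work goes in short steps, Python scripts to look and compute and a tool call to move; the robot and the scene stay as the last step left them, time stands still between calls to the robot, and variables do not carry over. Pictures are saved under pics/ and viewed, about 8 in all and at most 12, crops included, and the job is handed in when it is done.

Besides the shell and the picture viewer there is one more tool, called after "Emit:" in YAML: its name, and indented under it one key for each argument. move_arm: Moves the arm, as the interface text tells. Its arguments: {"type":"object","properties":{"deltas":{"type":"array","items":{"type":"array","items":{"type":"number"}}},"claw":{"type":"number"},"squeeze":{"type":"number"}},"required":["deltas"]}

```bash
mkdir -p pics; ls
cat > h.py <<'E'
import numpy as np,cv2
from scipy.spatial.transform import Rotation as Ro
from station import arm
def snap(cam,name=None,crop=None,s=1):
    st=arm.get_state(); im=arm.grab_frame(cam)
    if name:
        o=im if crop is None else im[crop[1]:crop[3],crop[0]:crop[2]]
        cv2.imwrite(f'pics/{name}.png',cv2.resize(o,None,fx=s,fy=s,interpolation=cv2.INTER_CUBIC)[...,::-1])
    return st,im
def camT(cam,st):
    c=arm.calibration(cam)
    if 'T' in c: return c,np.array(c['T'])
    T=np.eye(4);T[:3,:3]=Ro.from_euler('xyz',st['ee_rot']).as_matrix();T[:3,3]=st['eef_pos']
    return c,T@np.array(c['mount'])
def ray(cam,xy,st=None):
    c,T=camT(cam,st); K=np.array(c['intrinsics'])
    u=cv2.undistortPoints(np.array([[xy]],float),K,np.array([c['k1'],0,0,0,0.]))[0,0] if True else 0
    d=T[:3,:3]@np.array([u[0],-u[1],-1]); return T[:3,3],d/np.linalg.norm(d)
def at_z(cam,xy,z,st=None):
    o,d=ray(cam,xy,st); return o+d*(z-o[2])/d[2]
def tri(rays):
    A=np.zeros((3,3));b=np.zeros(3)
    for o,d in rays:
        P=np.eye(3)-np.outer(d,d);A+=P;b+=P@o
    p=np.linalg.solve(A,b); return p,[float(np.linalg.norm((np.eye(3)-np.outer(d,d))@(p-o))) for o,d in rays]
def proj(cam,p,st=None):
    c,T=camT(cam,st);K=np.array(c['intrinsics']);q=np.linalg.inv(T)@np.append(p,1)
    x=np.array([q[0],-q[1]])/-q[2];x=x*(1+c['k1']*(x@x));return (K@np.append(x,1))[:2]
E
python3 - <<'E'
from h import *
print(arm.get_state(),arm.tcp_to_grasp)
a=snap('scene')[1];b=snap('top')[1]
cv2.imwrite('pics/a.png',cv2.resize(np.vstack([a,b]),None,fx=.7,fy=.7)[...,::-1]) if 0 else None
cv2.imwrite('pics/s.png',cv2.resize(a,(800,600))[...,::-1]);cv2.imwrite('pics/t.png',cv2.resize(b,(800,600))[...,::-1])
for th,z in [('drawer_handle',.117),('gap_mouth',.166),('tape_roll',.15),('spray_can',0),('old_pad',0)]:
  for cam in ['scene','top']:
    for r in arm.spot_point(th,cam)[:3]: print(th,cam,np.round(r['xy'],1),round(r['score'],2),np.round(at_z(cam,r['xy'],z),3))
E
```

```text
pics
{'t': 0.0, 'q': array([ 1.55309056e+00,  3.59341315e-01,  1.10393188e-02, -3.78592562e-04,
       -1.22412076e+00, -2.88101624e-01]), 'qd': array([ 0.00120369, -0.00145166,  0.00173217, -0.00166356, -0.00033254,
       -0.00153234]), 'joint_efforts': array([ 3.26777138e-05, -5.82707405e+01,  2.93048108e+01,  6.99691325e+00,
        6.94245362e-03, -1.66459645e-04]), 'eef_pos': array([0.20315324, 0.64347385, 0.4037383 ]), 'ee_rot': array([ 3.13993212e+00, -1.20935909e-04, -3.05936218e-01]), 'force': array([-0.31868259,  0.63625282,  0.14291601]), 'moment': array([0.00217666, 0.00099643, 0.02701479]), 'width': 0.0876449161792889} 0.1593
drawer_handle scene [259.2 269.5] 0.63 [ 0.545 -0.194  0.117]
drawer_handle top [345.3 186.4] 0.95 [ 0.552 -0.193  0.117]
gap_mouth scene [358.5 183. ] 0.65 [0.623 0.208 0.166]
gap_mouth scene [296.6  97.8] 0.59 [0.229 0.415 0.166]
gap_mouth scene [396.9 235.4] 0.58 [0.812 0.11  0.166]
gap_mouth top [209.1 240.3] 0.9 [0.387 0.231 0.166]
gap_mouth top [148.1 295.9] 0.65 [0.223 0.415 0.166]
gap_mouth top [250.8 104.6] 0.6 [0.807 0.101 0.166]
tape_roll scene [297.2 294.1] 0.76 [ 0.684 -0.201  0.15 ]
tape_roll top [350.  142.3] 0.92 [ 0.687 -0.207  0.15 ]
spray_can scene [386.  223.2] 0.57 [0.739 0.239 0.   ]
spray_can top [215.7 141.3] 0.78 [0.733 0.237 0.   ]
old_pad scene [330.  229.2] 0.54 [ 0.599  0.105 -0.   ]
old_pad top [254.6 175.7] 0.75 [0.61  0.102 0.   ]
```

View pics/s.png

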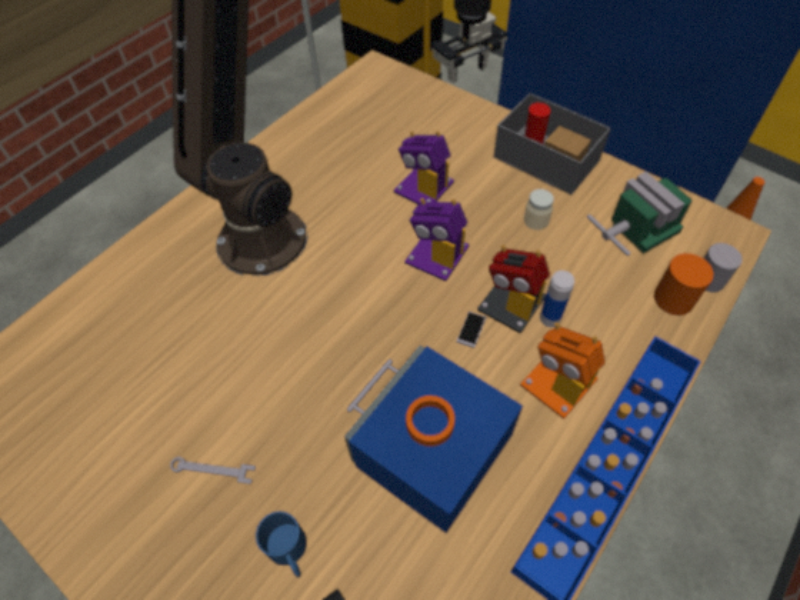

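View pics/t.png

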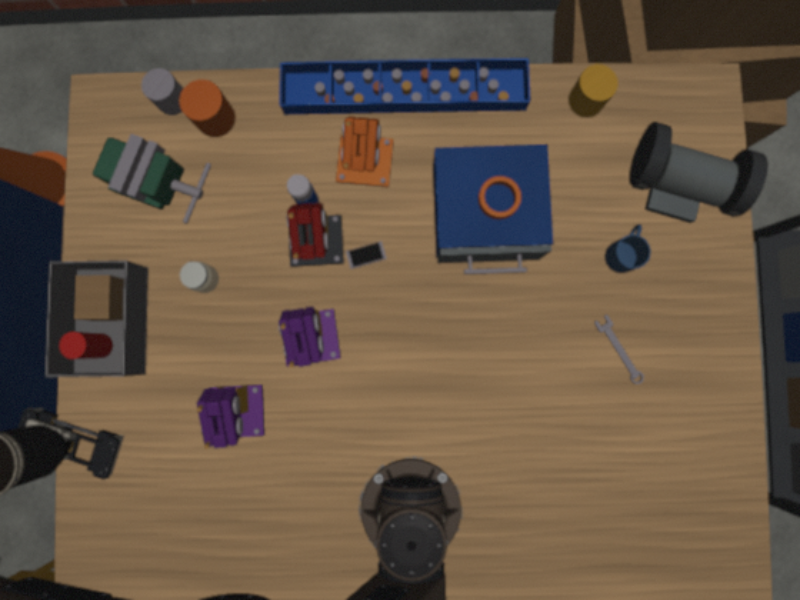

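The two views show:
- **Red caliper (the target):** scene (519,262), top (307,233), both in 800 px images.
- **Look-alikes (not meant):** purple at top (310,335) and (230,415), orange at top (360,145).
- **Blue cabinet:** on the right, with its handle at top (496,270).

I'll look at the red one from close by.

Emit:
move_arm:
  deltas:
    - [15,-25,12,0,0,1.2]
    - [18,-30,10,0,0,1.2]
    - [18,-30,8,0,0,1.2]
    - [19,-30,6,0,0,1.2]
    - [19,-30,6,0,0,1.2]
  claw: 255

```text
t: 1.02
eef_pos: [0.2927, 0.4972, 0.4472]
ee_rot: [-3.141, -0.0, -0.199]
force: [1.0, -0.4, 0.3]
width: 0.0596
```

Emit:
move_arm:
  deltas:
    - [19,-30,2,0,0,1.2]
    - [19,-30,0,0,0,1.2]
    - [19,-30,0,0,0,1.2]
    - [19,-30,0,0,0,1.2]
    - [19,-30,0,0,0,1.2]

```text
t: 1.43
eef_pos: [0.3877, 0.347, 0.4491]
ee_rot: [-3.141, -0.0, -0.095]
force: [-0.2, 0.8, 0.5]
width: 0.0266
```

Emit:
move_arm:
  deltas:
    - [19,-30,0,0,0,1.2]
    - [19,-30,0,0,0,1.2]
    - [19,-30,0,0,0,1.1]
    - [15,-20,0,0,0,1.1]
    - [10,-10,0,0,0,1.1]

```text
t: 1.85
eef_pos: [0.4701, 0.2261, 0.4491]
ee_rot: [-3.141, -0.001, 0.002]
force: [0.0, 0.3, -0.1]
width: 0.0006
```

Run:
```python
from h import *
st,im=snap('wrist','w1',None,1.4)
print(np.round(st['eef_pos'],3),np.round(st['ee_rot'],3),np.round(st['q'],2),st['width'],st['t'])
print(np.round(arm.calibration('wrist')['mount'],3))
print(proj('wrist',[.623,.208,.166],st))
for th,z in [('gap_mouth',.166),('drawer_handle',.117)]:
    for r in arm.spot_point(th,'wrist')[:3]: print(th,np.round(r['xy'],1),round(r['score'],2),np.round(at_z('wrist',r['xy'],z,st),4))
```

```text
[0.47  0.226 0.449] [-3.141e+00 -1.000e-03  2.000e-03] [ 0.82  0.08 -0.25  0.   -1.24  0.75] 0.0006176195491258349 1.85
[[ 0.001  0.961  0.276  0.073]
 [ 1.    -0.001 -0.    -0.   ]
 [-0.     0.276 -0.961  0.02 ]
 [ 0.     0.     0.     1.   ]]
[305.67690173 -23.56343945]
```

View pics/w1.png

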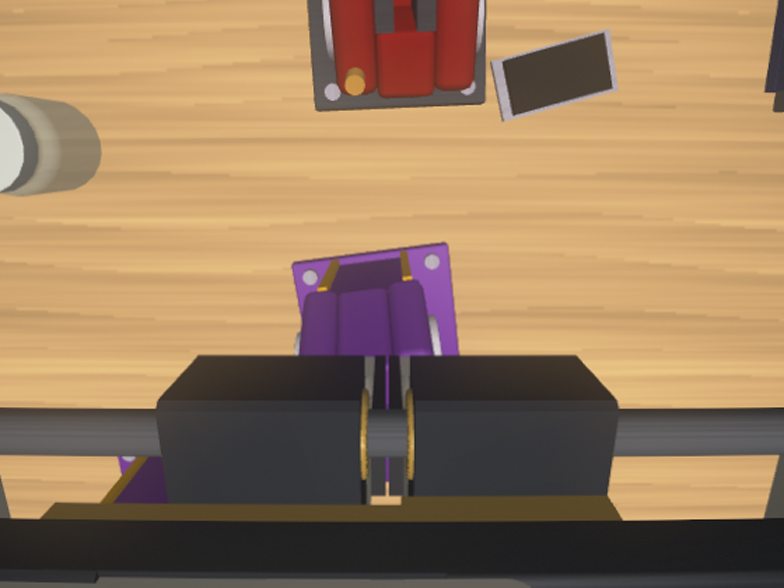

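The close view shows the red caliper at the top edge (about 405,60), the old pad at (555,75) and a purple look-alike at (370,310). The camera needs to be about 110 mm further ahead.

Emit:
move_arm:
  deltas:
    - [25,-4,6,0,0,0]
    - [25,-4,0,0,0,0]
    - [25,-4,0,0,0,0]
    - [25,-4,0,0,0,0]
    - [15,-4,0,0,0,0]

```text
t: 2.42
eef_pos: [0.5856, 0.2096, 0.4542]
ee_rot: [3.141, 0.0, 0.003]
force: [-0.8, 1.1, -0.5]
width: 0.0002
```

Emit:
move_arm:
  deltas:
    - [0,0,0,0,0,0]
    - [0,0,0,0,0,0]
    - [0,0,0,0,0,0]
    - [0,0,0,0,0,0]
    - [0,0,0,0,0,0]

```text
t: 2.83
eef_pos: [0.5834, 0.2092, 0.4551]
ee_rot: [-3.141, -0.001, 0.004]
force: [0.9, 0.2, 0.3]
width: 0.0003
```

Run:
```python
from h import *
st,im=snap('wrist','w2',None,1.4)
print(np.round(st['eef_pos'],3),np.round(st['ee_rot'],3),np.round(st['q'],2),st['width'],st['t'])
for th,z in [('gap_mouth',.166)]:
    for r in arm.spot_point(th,'wrist')[:3]: print(th,np.round(r['xy'],1),round(r['score'],2),np.round(at_z('wrist',r['xy'],z,st),4))
```

```text
[0.583 0.209 0.455] [-3.141e+00 -1.000e-03  4.000e-03] [ 0.66  0.24 -0.04 -0.   -1.29  0.92] 0.00034120205835540035 2.8333
gap_mouth [264.8 159.8] 0.89 [0.6196 0.2177 0.166 ]
```

View pics/w2.png

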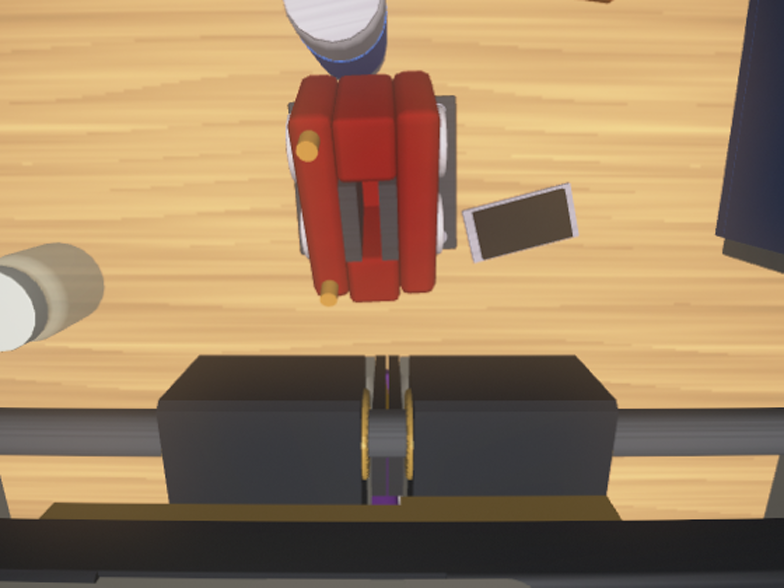

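The gap shows at about (370,220) of 784 between the dark pads, and the network's (265,160) in the native image agrees. Next I'll measure its edges and yaw.

Run:
```python
from h import *
st=arm.get_state(); im=cv2.imread('pics/w2.png')[...,::-1]; im=cv2.resize(im,(560,420),interpolation=cv2.INTER_AREA).astype(int)
L=[];
for r in range(132,186,4):
    row=im[r,235:292]; dark=(row[:,0]-row[:,1]<40)
    idx=np.flatnonzero(np.diff(dark.astype(int)))+235.5
    print(r,idx)
# project hypothesized mouth corners for yaw
for yaw in [-4,-2,0,2,4,6]:
    R=Ro.from_euler('zy',[yaw,-25],degrees=True).as_matrix()
    c=np.array([.6196,.2177,.166]); 
    print(yaw,[np.round(proj('wrist',c+R@[x,y,0],st),1).tolist() for x in(-.023,.023) for y in (-.0055,.0055)])
```

```text
132 [240.5 257.5 270.5 282.5]
136 [241.5 258.5 270.5 283.5]
140 [241.5 258.5 270.5 283.5]
144 [241.5 258.5 270.5 283.5]
148 [242.5 259.5 270.5 283.5]
152 [242.5 259.5 270.5 283.5]
156 [243.5 258.5 271.5 283.5]
160 [243.5 258.5 271.5 283.5]
164 [244.5 258.5 271.5 283.5]
168 [244.5 258.5 271.5 283.5]
172 [244.5 258.5 271.5 284.5]
176 [245.5 258.5 272.5 284.5]
180 [245.5 258.5 272.5 284.5]
184 [246.5 257.5 272.5 284.5]
-4 [[270.0, 186.0], [255.7, 185.1], [274.2, 132.3], [258.2, 131.2]]
-2 [[271.1, 185.8], [256.7, 185.3], [273.1, 132.0], [257.0, 131.4]]
0 [[272.1, 185.6], [257.7, 185.6], [271.9, 131.7], [255.9, 131.7]]
2 [[273.2, 185.4], [258.8, 185.7], [270.7, 131.5], [254.7, 131.9]]
4 [[274.2, 185.2], [259.9, 185.9], [269.5, 131.3], [253.6, 132.2]]
6 [[275.2, 184.9], [260.9, 186.0], [268.3, 131.1], [252.4, 132.6]]
```

Emit:
move_arm:
  deltas:
    - [-10,-30,0,0,0,0]
    - [-10,-36,0,0,0,0]
    - [-10,-38,0,0,0,0]
    - [-10,-38,0,0,0,0]
    - [-10,-38,0,0,0,0]

```text
t: 3.35
eef_pos: [0.5331, 0.0274, 0.455]
ee_rot: [-3.141, -0.001, 0.004]
force: [0.9, 0.1, -0.4]
width: 0.0004
```

Emit:
move_arm:
  deltas:
    - [0,-38,0,0,0,0]
    - [0,-38,0,0,0,0]
    - [0,-38,0,0,0,0]
    - [0,-38,0,0,0,0]
    - [0,-38,0,0,0,0]

```text
t: 3.77
eef_pos: [0.5335, -0.1629, 0.4554]
ee_rot: [-3.142, -0.001, 0.004]
force: [1.4, 0.6, 0.4]
width: 0.0
```

Emit:
move_arm:
  deltas:
    - [0,-20,0,0,0,0]
    - [0,-10,0,0,0,0]
    - [0,0,0,0,0,0]
    - [0,0,0,0,0,0]
    - [0,0,0,0,0,0]

```text
t: 4.18
eef_pos: [0.5342, -0.1904, 0.4548]
ee_rot: [-3.141, -0.0, 0.004]
force: [-0.0, 0.2, 1.0]
width: 0.0005
```

Run:
```python
from h import *
st,im=snap('wrist','w3',None,1.4)
print(np.round(st['eef_pos'],3),np.round(st['ee_rot'],3),np.round(st['q'],2),st['width'],st['t'])
for th,z in [('drawer_handle',.117),('tape_roll',.15)]:
    for r in arm.spot_point(th,'wrist')[:3]: print(th,np.round(r['xy'],1),round(r['score'],2),np.round(at_z('wrist',r['xy'],z,st),4))
m=arm.masks_of('drawer_handle','wrist')[0];print(m['score'],m['xy'],m['pixels'].sum())
ys,xs=np.nonzero(m['pixels'])
for c in np.unique(xs)[::8]: print(c,ys[xs==c].min(),ys[xs==c].max())
```

```text
[ 0.534 -0.19   0.455] [-3.141 -0.     0.004] [ 0.    0.15 -0.15 -0.   -1.27  1.57] 0.0004980978387479928 4.1833
drawer_handle [279.5 184.6] 0.66 [ 0.5421 -0.1933  0.117 ]
0.74 [279.3, 143.1] 8618
125 133 137
133 131 150
141 132 150
149 132 150
157 132 150
165 132 150
173 131 149
181 131 149
189 131 150
197 131 150
205 131 191
213 131 192
221 131 193
229 131 191
237 130 191
245 130 192
253 130 192
261 130 191
269 129 191
277 129 191
285 130 191
293 130 191
301 129 191
309 129 191
317 128 190
325 129 190
333 129 190
341 129 190
349 129 190
357 129 189
365 129 147
373 128 147
381 128 146
389 128 147
397 128 147
405 128 146
413 128 146
421 128 146
429 128 146
437 127 144
```

View pics/w3.png

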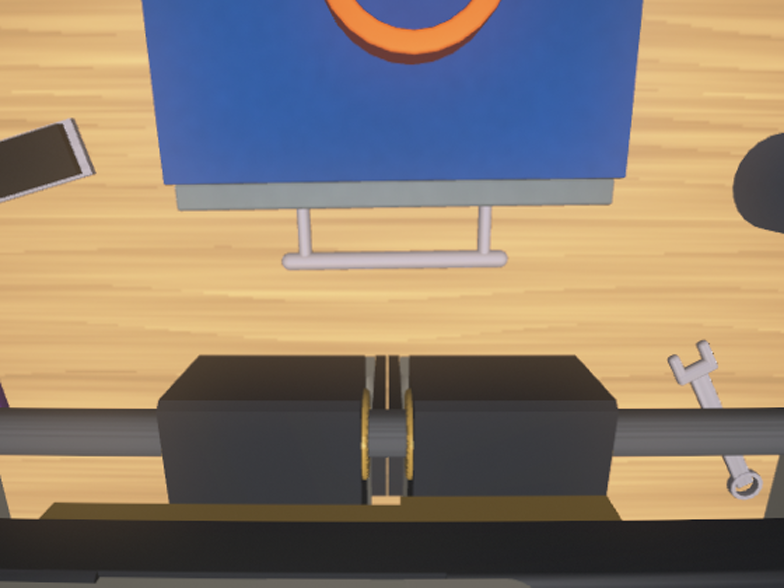

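The handle bar runs from (284,262) to (506,258) of 784, and the drawer face's lower edge is at row ~208. No look-alike here; the tape sits on top at (412,30).

Run:
```python
from h import *
st=arm.get_state()
for n,p,z in [('L',(284,262),.117),('R',(506,258),.117),('M',(395,260),.117),('faceL',(178,210),.144),('faceR',(612,205),.144),('faceM',(395,207.5),.144),('cabM',(395,181),.15)]:
    print(n,np.round(at_z('wrist',np.array(p)/1.4,z,st),4))
```

```text
L [ 0.5396 -0.1262  0.117 ]
R [ 0.5429 -0.2648  0.117 ]
M [ 0.5412 -0.1955  0.117 ]
faceL [ 0.5748 -0.0737  0.144 ]
faceR [ 0.5789 -0.3157  0.144 ]
faceM [ 0.5766 -0.1948  0.144 ]
cabM [ 0.5913 -0.1945  0.15  ]
```

Emit:
move_arm:
  deltas:
    - [10,-2,-20,0,0,1]
    - [10,-2,-30,0,0,0]
    - [7,-1,-30,0,0,0]
    - [0,0,-25,0,0,0]
    - [0,0,0,0,0,0]

```text
t: 4.8
eef_pos: [0.5599, -0.1954, 0.3441]
ee_rot: [-3.14, 0.009, 0.021]
force: [-2.4, 0.5, -1.3]
width: 0.0005
```

Run:
```python
from h import *
st,im=snap('wrist','w4',None,1.4)
print(np.round(st['eef_pos'],4),np.round(st['ee_rot'],3))
```

```text
[ 0.5599 -0.1954  0.3441] [-3.14   0.009  0.021]
```

View pics/w4.png

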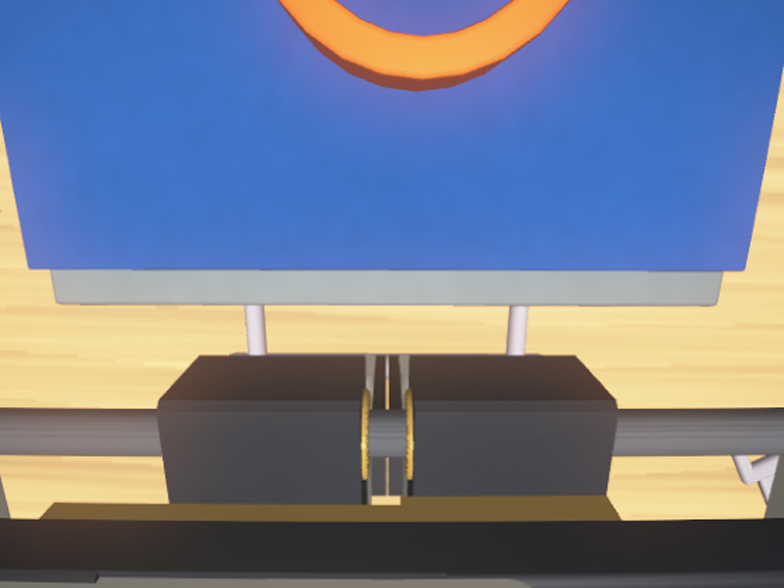

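Run:
```python
from h import *
st=arm.get_state()
c,T=camT('wrist',st); print(np.round(c['intrinsics'],1),c['k1'])
W=T@np.linalg.inv(np.array(c['mount']))
for z in (.08,.112,.14,.159,.178):
    print(z,[np.round(1.4*proj('wrist',(W@[x,y,z,1])[:3],st)).tolist() for x in (-.0095,.0095,.02,.039) for y in (.021,)])
```

```text
[[371.    0.  276.2]
 [  0.  371.  212.9]
 [  0.    0.    1. ]] -0.027327398885027766
0.08 [[520.0, 697.0], [530.0, 604.0], [536.0, 545.0], [549.0, 424.0]]
0.112 [[484.0, 549.0], [489.0, 473.0], [492.0, 428.0], [498.0, 338.0]]
0.14 [[465.0, 472.0], [469.0, 408.0], [470.0, 370.0], [474.0, 297.0]]
0.159 [[456.0, 435.0], [459.0, 377.0], [460.0, 343.0], [463.0, 278.0]]
0.178 [[449.0, 405.0], [451.0, 352.0], [452.0, 322.0], [454.0, 264.0]]
```

Emit:
move_arm:
  deltas:
    - [1,0,-15,0,0,0]
    - [0,0,-14,0,0,0]
    - [0,0,-12,0,0,0]
    - [0,0,-10,0,0,0]
    - [0,0,-10,0,0,0]

```text
t: 5.27
eef_pos: [0.5629, -0.1962, 0.29]
ee_rot: [3.141, -0.003, 0.021]
force: [-0.5, -0.2, 0.4]
width: 0.0008
```

Emit:
move_arm:
  deltas:
    - [0,0,-5,0,0,0]
    - [-6,0,0,0,0,0]
    - [-10,0,0,0,0,0]
    - [-12,0,0,0,0,0]
    - [-14,0,0,0,0,0]

```text
t: 5.68
eef_pos: [0.5198, -0.1965, 0.2844]
ee_rot: [3.141, -0.002, 0.021]
force: [2.9, -1.7, 0.6]
width: 0.0005
```

Emit:
move_arm:
  deltas:
    - [-15,0,0,0,0,0]
    - [-15,-1,0,0,0,0]
    - [-15,0,0,0,0,0]
    - [-15,0,0,0,0,0]
    - [-15,-1,0,0,0,0]

```text
t: 6.1
eef_pos: [0.4441, -0.1983, 0.2847]
ee_rot: [3.141, -0.002, 0.021]
force: [2.0, 1.0, 0.9]
width: 0.0003
```

Emit:
move_arm:
  deltas:
    - [-14,0,0,0,0,0]
    - [-10,0,0,0,0,0]
    - [-6,0,0,0,0,0]
    - [-4,0,0,0,0,0]
    - [0,0,0,0,0,0]

```text
t: 6.52
eef_pos: [0.4105, -0.1983, 0.284]
ee_rot: [-3.142, -0.0, 0.02]
force: [-0.3, -0.9, -0.4]
width: 0.0004
```

Emit:
move_arm:
  deltas:
    - [6,0,0,0,0,0]
    - [2,0,20,0,0,0]
    - [0,0,30,0,0,0]
    - [0,0,35,0,0,0]
    - [10,0,35,0,0,0]

```text
t: 6.93
eef_pos: [0.4287, -0.1983, 0.4046]
ee_rot: [-3.141, 0.003, 0.02]
force: [0.5, -0.7, -1.1]
width: 0.0006
```

Emit:
move_arm:
  deltas:
    - [20,0,25,0,0,0]
    - [25,0,10,0,0,0]
    - [15,0,0,0,0,0]
    - [0,0,0,0,0,0]
    - [0,0,0,0,0,0]
  claw: 100

```text
t: 7.35
eef_pos: [0.4903, -0.1982, 0.4376]
ee_rot: [-3.141, 0.002, 0.021]
force: [-0.4, -0.6, -0.9]
width: 0.0282
```

Run:
```python
from h import *
st,im=snap('wrist','w5',None,1.4)
print(np.round(st['eef_pos'],4),np.round(st['ee_rot'],3),st['width'],st['t'])
for th,z in [('drawer_handle',.117),('rack',.077),('spacer',.077),('scraper',.077),('file',.077)]:
    for r in arm.spot_point(th,'wrist')[:3]: print(th,np.round(r['xy'],1),round(r['score'],2),np.round(at_z('wrist',r['xy'],z,st),4))
r=arm.masks_of('spacer','wrist')
if r: ys,xs=np.nonzero(r[0]['pixels']);print(r[0]['score'],xs.min(),xs.max(),ys.min(),ys.max())
```

```text
[ 0.4903 -0.1982  0.4376] [-3.141e+00  2.000e-03  2.100e-02] 0.028243556456265684 7.35
rack [273.5 164.8] 0.66 [ 0.5111 -0.1952  0.077 ]
spacer [272.3 162.3] 0.75 [ 0.5134 -0.1941  0.077 ]
scraper [343.2 163.1] 0.89 [ 0.5141 -0.2594  0.077 ]
scraper [271.9 164.2] 0.28 [ 0.5117 -0.1938  0.077 ]
file [204.9 161.9] 0.93 [ 0.5125 -0.1321  0.077 ]
0.56 248 299 152 184
```

View pics/w5.png

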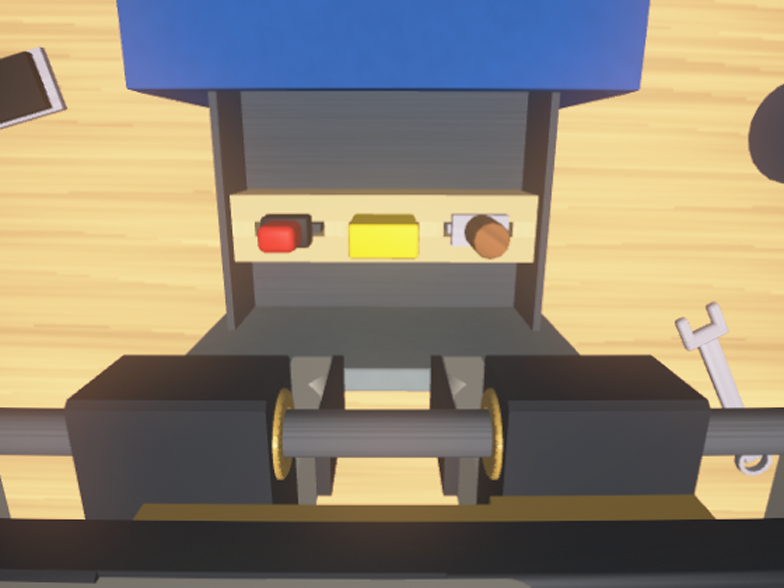

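The drawer is open. The rack shows the file on the left (288,235), the yellow spacer in the middle (384,240) and the scraper on the right (485,233).

Run:
```python
from h import *
st=arm.get_state()
for n,p,z in [('top c',(384,240.5),.127),('tl',(349,224),.127),('tr',(419,223),.127),('bl',(349,258),.127),('br',(419,258),.127),('rackL',(233,228),.077),('rackR',(536,228),.077),('rackback',(384,194),.077),('rackfront',(384,262),.077),('cabedge',(384,89),.15)]:
    print(n,np.round(at_z('wrist',np.array(p)/1.4,z,st),4))
```

```text
top c [ 0.5123 -0.1964  0.127 ]
tl [ 0.5212 -0.1766  0.127 ]
tr [ 0.5226 -0.2159  0.127 ]
bl [ 0.5018 -0.1766  0.127 ]
br [ 0.5026 -0.2167  0.127 ]
rackL [ 0.5101 -0.0965  0.077 ]
rackR [ 0.5143 -0.2966  0.077 ]
rackback [ 0.5342 -0.1958  0.077 ]
rackfront [ 0.4892 -0.1967  0.077 ]
cabedge [ 0.5903 -0.195   0.15  ]
```

Emit:
move_arm:
  deltas:
    - [4,0,-5,0,0,-6]
    - [4,0,-5,0,0,-6]
    - [4,0,-10,0,0,-6]
    - [4,0,-10,0,0,-6]
    - [4,0,-10,0,0,-6]

```text
t: 8.12
eef_pos: [0.5091, -0.1984, 0.3986]
ee_rot: [-3.141, -0.001, -0.508]
force: [-0.7, -0.8, -0.3]
width: 0.0532
```

Emit:
move_arm:
  deltas:
    - [2,2,-5,0,0,-6]
    - [0,0,-5,0,0,-6]
    - [0,0,-5,0,0,-6]
    - [0,0,-5,0,0,-6]
    - [0,0,-5,0,0,-6]

```text
t: 8.53
eef_pos: [0.511, -0.1963, 0.3736]
ee_rot: [-3.141, -0.0, -1.032]
force: [0.0, -0.5, 0.6]
width: 0.0531
```

Emit:
move_arm:
  deltas:
    - [0,0,-5,0,0,-6]
    - [0,0,-5,0,0,-6]
    - [0,0,0,0,0,-6]
    - [0,0,0,0,0,-6]
    - [0,0,0,0,0,-6]

```text
t: 8.95
eef_pos: [0.511, -0.1964, 0.3637]
ee_rot: [-3.142, -0.0, -1.555]
force: [0.1, -0.1, 0.5]
width: 0.0533
```

Run:
```python
from h import *
st,im=snap('wrist','w6',None,1.4)
print(np.round(st['eef_pos'],4),np.round(st['ee_rot'],4),np.round(st['q'],2),st['width'],st['t'])
for th,z in [('spacer',.077),('scraper',.077),('file',.077)]:
    for r in arm.spot_point(th,'wrist')[:2]: print(th,np.round(r['xy'],1),round(r['score'],2),np.round(at_z('wrist',r['xy'],z,st),4))
```

```text
[ 0.511  -0.1964  0.3637] [-3.1415e+00 -1.0000e-04 -1.5554e+00] [-0.01  0.18 -0.33  0.   -1.06  0.02] 0.053275152159146306 8.95
spacer [269.9 214.1] 0.6 [ 0.5144 -0.1933  0.077 ]
scraper [273.8 125. ] 0.69 [ 0.5124 -0.2584  0.077 ]
file [269.8 287.9] 0.65 [ 0.5138 -0.1323  0.077 ]
```

Emit:
move_arm:
  deltas:
    - [1,0,-20,0,0,0]
    - [0.5,0,-20,0,0,0]
    - [0,0,-20,0,0,0]
    - [0,0,-17,0,0,0]
    - [0,0,-12,0,0,0]

```text
t: 9.57
eef_pos: [0.5122, -0.1963, 0.2731]
ee_rot: [3.14, 0.0, -1.547]
force: [-0.3, -0.2, -0.1]
width: 0.0532
```

Emit:
move_arm:
  deltas:
    - [0,0,0,0,0,0]
    - [0,0,0,0,0,0]
    - [0,0,0,0,0,0]
    - [0,0,0,0,0,0]
    - [0,0,0,0,0,0]
  claw: 255
  squeeze: 30

```text
t: 9.98
eef_pos: [0.513, -0.1964, 0.2757]
ee_rot: [-3.14, -0.0, -1.55]
force: [-0.3, -0.2, -0.2]
width: 0.0258
```

Emit:
move_arm:
  deltas:
    - [0,0,0,0,0,0]
    - [0,0,0,0,0,0]
    - [0,0,3,0,0,0]
    - [0,0,6,0,0,0]
    - [0,0,10,0,0,0]

```text
t: 10.4
eef_pos: [0.5124, -0.1963, 0.2935]
ee_rot: [3.14, 0.0, -1.55]
force: [-0.2, -1.5, -1.0]
width: 0.0196
```

Emit:
move_arm:
  deltas:
    - [0,0,20,0,0,0]
    - [0,0,28,0,0,0]
    - [0,0,30,0,0,0]
    - [0,0,30,0,0,0]
    - [0,0,30,0,0,0]

```text
t: 10.82
eef_pos: [0.5122, -0.1963, 0.4342]
ee_rot: [-3.141, -0.0, -1.55]
force: [1.0, 0.2, -0.1]
width: 0.0199
```

Emit:
move_arm:
  deltas:
    - [0,10,15,0,0,6]
    - [0,25,5,0,0,6]
    - [0,28,0,0,0,6]
    - [-2,28,0,0,0,6]
    - [-2,28,0,0,0,6]

```text
t: 11.23
eef_pos: [0.5082, -0.0764, 0.4528]
ee_rot: [-3.14, -0.0, -1.022]
force: [0.1, 1.1, -0.3]
width: 0.0195
```

Emit:
move_arm:
  deltas:
    - [-2,28,0,0,0,6]
    - [-2,28,0,0,0,6]
    - [-2,28,0,0,0,6]
    - [-2,28,0,0,0,6]
    - [-2,28,0,0,0,6]

```text
t: 11.65
eef_pos: [0.4981, 0.0638, 0.4528]
ee_rot: [-3.141, -0.001, -0.498]
force: [0.7, -0.4, -0.7]
width: 0.0201
```

Emit:
move_arm:
  deltas:
    - [-2,28,0,0,0,6.3]
    - [-2,28,0,0,0,6.3]
    - [-2,28,0,0,0,6.3]
    - [0,28,0,0,0,6.3]
    - [0,22,0,0,0,6.3]

```text
t: 12.07
eef_pos: [0.4922, 0.1983, 0.4527]
ee_rot: [-3.141, -0.001, 0.053]
force: [0.2, -0.3, -0.8]
width: 0.0197
```

Emit:
move_arm:
  deltas:
    - [0,10,0,0,-5,0]
    - [0,5,0,0,-5,0]
    - [0,0,0,0,-5,0]
    - [0,0,0,0,-5,0]
    - [0,0,0,1.1,-5,0]

```text
t: 12.48
eef_pos: [0.4923, 0.2124, 0.4528]
ee_rot: [-3.141, -0.441, 0.045]
force: [2.0, -2.2, 0.5]
width: 0.0196
```

Run:
```python
from h import *
st,im=snap('wrist','w7',None,1.4)
print(np.round(st['eef_pos'],4),np.round(st['ee_rot'],4),np.round(st['q'],2),st['width'],st['t'])
print(np.round(Ro.from_euler('xyz',st['ee_rot']).as_matrix(),4))
for th in ['gap_mouth','spacer']:
    for r in arm.spot_point(th,'wrist')[:3]: print(th,np.round(r['xy'],1),round(r['score'],2),np.round(at_z('wrist',r['xy'],.166,st),4))
```

```text
[0.4923 0.2124 0.4528] [-3.1412 -0.4411  0.0448] [ 0.86 -0.03 -0.57  0.46 -0.77  0.46] 0.01961258003520143 12.4833
[[ 9.034e-01  4.490e-02  4.265e-01]
 [ 4.050e-02 -9.990e-01  1.950e-02]
 [ 4.270e-01 -3.000e-04 -9.043e-01]]
gap_mouth [274.9 207.7] 0.75 [0.62   0.2193 0.166 ]
gap_mouth [414.8   6.7] 0.57 [0.8125 0.1001 0.166 ]
spacer [273.7 259.5] 0.61 [0.5777 0.2184 0.166 ]
```

View pics/w7.png

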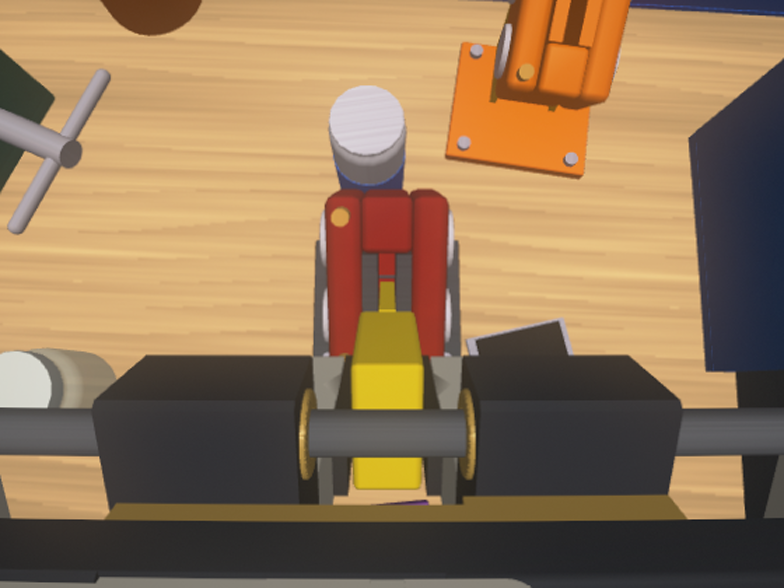

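The view runs along the gap: its centre is at col 387 and upright, with pads at 362–411. The blade tip is centred at col 387, so the alignment is good. Moving down along the gap axis.

Emit:
move_arm:
  deltas:
    - [3,0.2,-10,0,0,0]
    - [4,0.2,-13,0,0,0]
    - [4,0.2,-13,0,0,0]
    - [2.5,0.2,-9,0,0,0]
    - [0,0,0,0,0,0]

```text
t: 13.05
eef_pos: [0.5069, 0.2121, 0.4052]
ee_rot: [3.139, -0.433, 0.043]
force: [1.0, 0.2, -0.0]
width: 0.0197
```

Run:
```python
from h import *
st,im=snap('wrist','w8',None,1.4)
print(np.round(st['eef_pos'],4),np.round(st['ee_rot'],4),st['t'])
for th in ['gap_mouth']:
    for r in arm.spot_point(th,'wrist')[:3]: print(th,np.round(r['xy'],1),round(r['score'],2),np.round(at_z('wrist',r['xy'],.166,st),4))
for cam in ['scene','top']:
    snap(cam)
    for r in arm.spot_point('gap_mouth',cam)[:4]: print(cam,np.round(r['xy'],1),round(r['score'],2),np.round(at_z(cam,r['xy'],.166),4))
```

```text
[0.5069 0.2121 0.4052] [ 3.1386 -0.4333  0.0425] 13.05
scene [393.6 236.9] 0.97 [0.8069 0.0999 0.166 ]
scene [292.8  96.2] 0.83 [0.2122 0.4141 0.166 ]
scene [300.3 144.6] 0.72 [0.3795 0.2316 0.166 ]
scene [358.5 181.2] 0.66 [0.6191 0.2138 0.166 ]
top [208.9 240.1] 0.8 [0.3881 0.2312 0.166 ]
top [214.1 162.8] 0.71 [0.625  0.2156 0.166 ]
top [248.3 101.8] 0.71 [0.8166 0.1092 0.166 ]
```

View pics/w8.png

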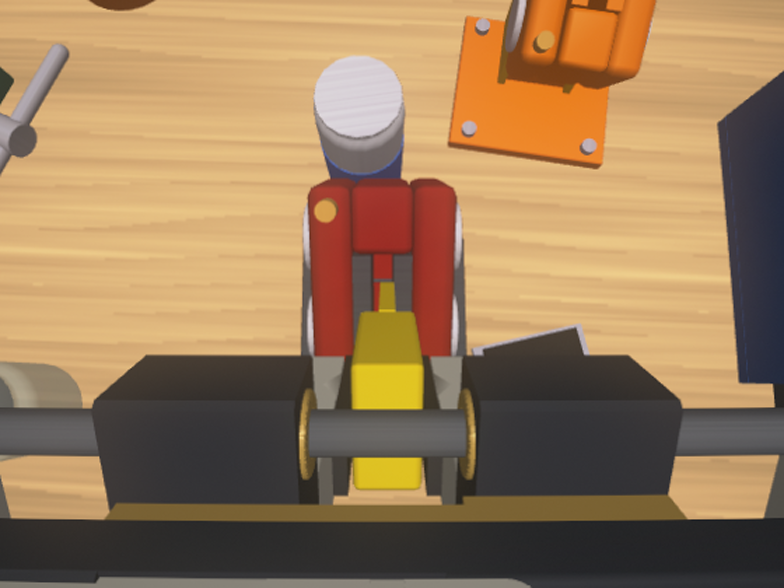

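The blade tip is centred at col ~387.5 and the gap centre at ~383, so the spacer sits about 2 mm right (−y) of the gap. I'll compute the correction.

Run:
```python
from h import *
im=cv2.resize(cv2.imread('pics/w8.png')[...,::-1],(560,420),interpolation=cv2.INTER_AREA).astype(int)
for r in range(178,204,3):
    row=im[r,245:302]; dark=(row[:,0]-row[:,1]<40)
    print(r,np.flatnonzero(np.diff(dark.astype(int)))+245.5)
print('col273',im[170:205:1,273,0]); print('col260',im[170:190,260,0])
st=arm.get_state(); print(np.round(st['eef_pos'],4),np.round(st['ee_rot'],4))
R=Ro.from_euler('zy',[2.5,-25],degrees=True).as_matrix(); c=np.array([.6198,.2184,.166])
print([np.round(proj('wrist',c+R@[x,y,0],st),1).tolist() for x in(.0,.023) for y in (-.0055,0,.0055)])
W=np.eye(4);W[:3,:3]=Ro.from_euler('xyz',st['ee_rot']).as_matrix();W[:3,3]=st['eef_pos']
print('tip far edge',[np.round(proj('wrist',(W@[.017,y,.2473,1])[:3],st),1).tolist() for y in(-.002,.002)])
h=c+R@[0,0,.1973]; print('home',h,'rel',R.T@(st['eef_pos']-h))
```

```text
178 []
181 [251.5 265.5 281.5 282.5 287.5 293.5]
184 [250.5 265.5 280.5 294.5]
187 [251.5 265.5 280.5 294.5]
190 [251.5 265.5 280.5 294.5]
193 [251.5 265.5 280.5 294.5]
196 [251.5 265.5 280.5 294.5]
199 [251.5 267.5 278.5 294.5]
202 [251.5 265.5 271.5 294.5]
col273 [158 157 156 156 156 156 155 149 138 125 108 123 149 159 159 159 159 159
 159 159 159 160 159 159 159 159 159 158 146 115  94 118 150 161 161]
col260 [157 157 157 157 156 157 156 147 133 118 101  85  79  86  90  89  88  89
  89  90]
[0.5063 0.2126 0.4076] [-3.1414 -0.4375  0.0431]
[[282.9, 215.4], [275.0, 215.3], [267.1, 215.3], [282.9, 182.8], [274.8, 182.8], [266.7, 182.8]]
tip far edge [[273.1, 199.1], [279.4, 199.1]]
home [0.53641742 0.2184     0.34481453] rel [-0.00098677 -0.00578062  0.06959394]
```

Emit:
move_arm:
  deltas:
    - [1.6,1.1,0.7,0,0,0]
    - [3,0.1,-6.3,0,0,0]
    - [3,0.1,-6.3,0,0,0]
    - [2.5,0.1,-5.4,0,0,0]
    - [0,0,0,0,0,0]

```text
t: 13.77
eef_pos: [0.5164, 0.2135, 0.3874]
ee_rot: [3.139, -0.435, 0.044]
force: [0.1, 0.8, -0.1]
width: 0.0194
```

Emit:
move_arm:
  deltas:
    - [2.1,0.1,-4.5,0,0,0]
    - [2.1,0.1,-4.5,0,0,0]
    - [2.1,0.1,-4.5,0,0,0]
    - [2.1,0.1,-4.5,0,0,0]
    - [0,0,0,0,0,0]

```text
t: 14.18
eef_pos: [0.5249, 0.2141, 0.3701]
ee_rot: [3.14, -0.435, 0.044]
force: [0.2, 0.1, -0.7]
width: 0.0193
```

Run:
```python
from h import *
st,im=snap('wrist','w9',(200,120,360,330),2.8)
R=Ro.from_euler('ZY',[2.5,-25],degrees=True).as_matrix(); h=np.array([.5375,.2150,.3448])
print('rel mm',np.round(1000*R.T@(st['eef_pos']-h),1),np.round(st['ee_rot'],4),np.round(st['force'],1))
im=im.astype(int)
for r in range(176,204,3):
    row=im[r,225:320]; dark=(row[:,0]-row[:,1]<40)
    print(r,np.flatnonzero(np.diff(dark.astype(int)))+225.5)
```

```text
rel mm [-0.8 -0.4 28.3] [ 3.1397 -0.4354  0.0437] [ 0.2  0.1 -0.7]
176 []
179 []
182 []
185 []
188 []
191 []
194 []
197 [250.5 254.5 295.5 299.5]
200 [249.5 266.5 282.5 300.5]
203 [249.5 266.5 271.5 280.5 282.5 300.5]
```

View pics/w9.png

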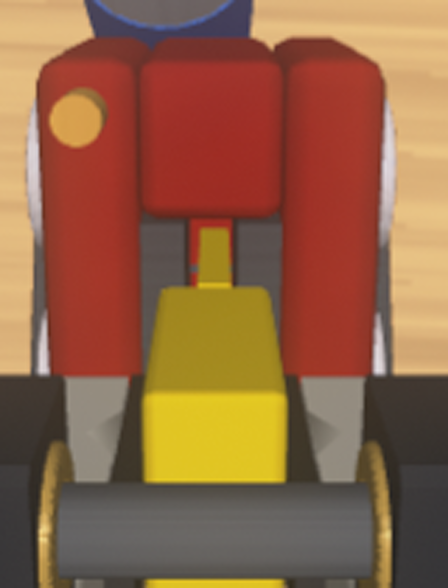

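The blade is in the gap (blade cols 197–231, gap 190–233 in the crop), with about 2.4 mm free at the far end and no force. Continuing with +0.5 mm in y.

Emit:
move_arm:
  deltas:
    - [1.9,0.6,-4.1,0,0,0]
    - [2.1,0.1,-4.5,0,0,0]
    - [2.1,0.1,-4.5,0,0,0]
    - [2.1,0.1,-4.5,0,0,0]
    - [1.7,0.1,-3.6,0,0,0]

```text
t: 14.65
eef_pos: [0.5348, 0.2152, 0.3494]
ee_rot: [3.141, -0.436, 0.044]
force: [0.2, -0.4, -0.2]
width: 0.0202
```

Emit:
move_arm:
  deltas:
    - [0.8,0,-1.8,0,0,0]
    - [0.4,0,-0.9,0,0,0]
    - [0.4,0,-0.9,0,0,0]
    - [0.4,0,-0.9,0,0,0]
    - [0,0,0,0,0,0]

```text
t: 15.07
eef_pos: [0.5367, 0.2153, 0.3458]
ee_rot: [3.141, -0.437, 0.043]
force: [-0.4, -0.1, -1.1]
width: 0.0199
```

Run:
```python
from h import *
st=arm.get_state()
R=Ro.from_euler('ZY',[2.5,-25],degrees=True).as_matrix(); h=np.array([.5375,.2150,.3448])
print('rel mm',np.round(1000*R.T@(st['eef_pos']-h),1),np.round(st['ee_rot'],4),'F gap',np.round(R.T@st['force'],1),st['width'])
```

```text
rel mm [-0.3  0.3  1.2] [ 3.1411 -0.437   0.0434] F gap [-0.8 -0.1 -0.8] 0.01986416176858846
```

Emit:
move_arm:
  deltas:
    - [0.4,0,-0.9,0,0,0]
    - [0,0,0,0,0,0]
    - [0.4,0,-0.9,0,0,0]
    - [0,0,0,0,0,0]
    - [0,0,0,0,0,0]

```text
t: 15.48
eef_pos: [0.5368, 0.2152, 0.3455]
ee_rot: [-3.141, -0.439, 0.043]
force: [-16.0, -1.0, 14.8]
width: 0.0199
```

Emit:
move_arm:
  deltas:
    - [0.4,0,-0.9,0,0,0]
    - [0,0,0,0,0,0]
    - [0,0,0,0,0,0]
    - [0,0,0,0,0,0]
    - [0,0,0,0,0,0]

```text
t: 15.9
eef_pos: [0.5371, 0.2152, 0.3454]
ee_rot: [-3.141, -0.44, 0.043]
force: [-21.9, -2.3, 21.4]
width: 0.0197
```

Contact came at the expected depth (28 N along the gap). I'll relax, release, and retreat along the gap axis.

Emit:
move_arm:
  deltas:
    - [-0.8,0,1.2,0,0,0]
    - [0,0,0,0,0,0]
    - [0,0,0,0,0,0]
    - [0,0,0,0,0,0]
    - [0,0,0,0,0,0]

```text
t: 16.32
eef_pos: [0.5368, 0.2154, 0.3454]
ee_rot: [-3.141, -0.438, 0.043]
force: [-12.5, -0.4, 12.3]
width: 0.0199
```

Emit:
move_arm:
  deltas:
    - [0,0,0,0,0,0]
    - [0,0,0,0,0,0]
    - [0,0,0,0,0,0]
    - [0,0,0,0,0,0]
    - [0,0,0,0,0,0]
  claw: 100

```text
t: 16.73
eef_pos: [0.5371, 0.2153, 0.3439]
ee_rot: [3.141, -0.436, 0.043]
force: [0.3, -0.5, -0.2]
width: 0.0476
```

Emit:
move_arm:
  deltas:
    - [-4.2,-0.2,9,0,0,0]
    - [-8.4,-0.4,18,0,0,0]
    - [-10.5,-0.5,22.6,0,0,0]
    - [-10.5,-0.5,22.6,0,0,0]
    - [0,0,0,0,0,0]

```text
t: 17.15
eef_pos: [0.5031, 0.2143, 0.421]
ee_rot: [-3.138, -0.442, 0.043]
force: [0.3, 0.5, 0.3]
width: 0.0534
```

Run:
```python
from h import *
st,im=snap('wrist','w10',(180,100,380,290),2.8)
R=Ro.from_euler('ZY',[2.5,-25],degrees=True).as_matrix(); M=np.array([.6208,.2186,.166])
print(np.round(st['eef_pos'],4),st['width'],st['t'])
for zz in (0,.05): print(zz,[np.round(proj('wrist',M+R@[x,y,zz],st),1).tolist() for x,y in((.02,.01),(.02,-.01),(-.02,.01),(-.02,-.01))])
r=arm.masks_of('spacer','wrist')
if r: ys,xs=np.nonzero(r[0]['pixels']);print(r[0]['score'],xs.min(),xs.max(),ys.min(),ys.max())
R2=[]
for cam in ['wrist','scene','top']:
    if cam!='wrist': snap(cam)
    for p in arm.spot_point('spacer',cam)[:1]: print(cam,p['xy'],p['score']);R2.append(ray(cam,p['xy'],st))
p,e=tri(R2);print(p,e,'in gap',R.T@(p-M))
```

```text
[0.5031 0.2143 0.421 ] 0.05337879312590274 17.15
0 [[264.9, 187.4], [292.7, 187.4], [265.3, 239.8], [292.1, 239.9]]
0.05 [[262.1, 204.7], [296.0, 204.7], [262.8, 267.3], [295.1, 267.4]]
0.9 262 295 185 270
wrist [274.7, 220.6] 0.84
scene [360.6, 177.9] 0.73
top [210.9, 168.7] 0.46
[0.61351023 0.22482784 0.16705969] [0.004143327484959431, 0.005445132503218494, 0.0068237915642597735] in gap [-0.00590644  0.00653989  0.00392345]
```

View pics/w10.png

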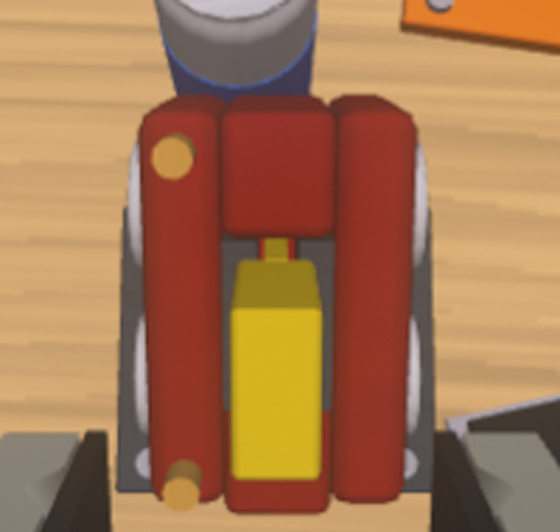

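The spacer stands in the gap with its grip upright along the gap, at the near end of its play (about 3–4 mm toward −x, which is allowed). To verify the seating I'll press lightly on its top with the fingers closed. If it is home, contact should come at TCP z of about 0.371.

Emit:
move_arm:
  deltas:
    - [-3.7,0,-1.8,0,0,0]
    - [0,0,0,0,0,0]
    - [0,0,0,0,0,0]
    - [0,0,0,0,0,0]
    - [0,0,0,0,0,0]
  claw: 255

```text
t: 17.92
eef_pos: [0.4998, 0.2137, 0.4145]
ee_rot: [3.141, -0.437, 0.044]
force: [0.5, -0.2, 0.2]
width: 0.025
```

Emit:
move_arm:
  deltas:
    - [4.2,0.2,-9,0,0,0]
    - [4.2,0.2,-9,0,0,0]
    - [4.2,0.2,-9,0,0,0]
    - [4.2,0.2,-9,0,0,0]
    - [2.1,0.1,-4.5,0,0,0]

```text
t: 18.33
eef_pos: [0.5188, 0.2144, 0.373]
ee_rot: [3.14, -0.436, 0.044]
force: [-1.0, 0.7, -0.1]
width: 0.0008
```

Emit:
move_arm:
  deltas:
    - [0.6,0,-1.3,0,0,0]
    - [0.4,0,-0.9,0,0,0]
    - [0.4,0,-0.9,0,0,0]
    - [0,0,0,0,0,0]
    - [0,0,0,0,0,0]

```text
t: 18.75
eef_pos: [0.52, 0.2146, 0.3714]
ee_rot: [3.141, -0.437, 0.043]
force: [0.1, 0.4, 0.6]
width: 0.0005
```

Emit:
move_arm:
  deltas:
    - [0.4,0,-0.9,0,0,0]
    - [0,0,0,0,0,0]
    - [0.4,0,-0.9,0,0,0]
    - [0,0,0,0,0,0]
    - [0,0,0,0,0,0]

```text
t: 19.17
eef_pos: [0.5204, 0.2146, 0.371]
ee_rot: [-3.141, -0.439, 0.043]
force: [-13.2, -1.5, 14.4]
width: 0.0002
```

Contact came at z=0.371, as predicted, so the shoulder is home. I'll retreat and go back to the drawer.

Emit:
move_arm:
  deltas:
    - [-4.2,-0.2,9,0,0,0]
    - [-8.4,-0.4,18,0,0,0]
    - [-8.4,-0.4,22,0,0,0]
    - [-8.4,-0.4,22,0,0,0]
    - [0,0,0,0,5,0]

```text
t: 19.58
eef_pos: [0.49, 0.2126, 0.4444]
ee_rot: [-3.135, -0.355, 0.043]
force: [1.4, -1.5, 1.1]
width: 0.0004
```

Emit:
move_arm:
  deltas:
    - [-6,-34,0,0,5,0]
    - [-6,-34,0,0,5,0]
    - [-6,-34,0,0,5,0]
    - [-6,-34,0,-1.1,5,0]
    - [-6,-34,0,0,0,0]

```text
t: 20.0
eef_pos: [0.4618, 0.0424, 0.4406]
ee_rot: [3.141, 0.005, 0.041]
force: [1.2, 1.1, 0.2]
width: 0.0002
```

Emit:
move_arm:
  deltas:
    - [-6,-34,0,0,0,-1]
    - [-6,-34,0,0,0,0]
    - [-6,-34,0,0,0,0]
    - [-6,-34,0,0,0,0]
    - [-6,-34,0,0,0,0]

```text
t: 20.42
eef_pos: [0.4306, -0.1283, 0.4406]
ee_rot: [3.14, -0.001, 0.023]
force: [0.9, -0.3, -0.2]
width: 0.0003
```

Emit:
move_arm:
  deltas:
    - [-6,-34,0,0,0,0]
    - [-6,-30,0,0,0,0]
    - [-2,-8,0,0,0,0]
    - [0,0,0,0,0,0]
    - [0,0,0,0,0,0]

```text
t: 20.83
eef_pos: [0.4172, -0.199, 0.4402]
ee_rot: [3.14, -0.0, 0.021]
force: [0.2, 0.7, -0.1]
width: 0.0006
```

Run:
```python
from h import *
st,im=snap('wrist','w11')
print(np.round(st['eef_pos'],4),np.round(st['ee_rot'],3),st['t'])
for th,z in [('drawer_handle',.117),('scraper',.077),('file',.077),('rack',.077)]:
    for r in arm.spot_point(th,'wrist')[:2]: print(th,np.round(r['xy'],1),round(r['score'],2),np.round(at_z('wrist',r['xy'],z,st),4))
snap('top')
for r in arm.spot_point('drawer_handle','top')[:2]: print('top handle',np.round(at_z('top',r['xy'],.117),4))
```

```text
[ 0.4172 -0.199   0.4402] [ 3.14  -0.     0.021] 20.8333
drawer_handle [272.1 223.1] 0.56 [ 0.3944 -0.1965  0.117 ]
scraper [346.5  81.8] 0.8 [ 0.5131 -0.2592  0.077 ]
file [198.8  80.9] 0.55 [ 0.511  -0.1297  0.077 ]
rack [272.8  82.6] 0.93 [ 0.5109 -0.1946  0.077 ]
rack [527.4 225.8] 0.24 [ 0.3842 -0.448   0.077 ]
```

Emit:
move_arm:
  deltas:
    - [-3,0,-25,0,0,0]
    - [0,0,-32,0,0,0]
    - [0,0,-28,0,0,0]
    - [0,0,-15,0,0,0]
    - [0,0,-5,0,0,0]

```text
t: 21.6
eef_pos: [0.4136, -0.1983, 0.3326]
ee_rot: [3.141, 0.004, 0.023]
force: [-0.2, 0.2, 0.2]
width: 0.0003
```

Emit:
move_arm:
  deltas:
    - [0,0,-10,0,0,0]
    - [0,0,-13,0,0,0]
    - [0,0,-13,0,0,0]
    - [0,0,-13,0,0,0]
    - [0,0,0,0,0,0]

```text
t: 22.02
eef_pos: [0.4142, -0.1985, 0.2849]
ee_rot: [3.141, 0.002, 0.023]
force: [0.1, 0.2, 0.1]
width: 0.0006
```

Emit:
move_arm:
  deltas:
    - [4,0,0,0,0,0]
    - [8,0,0,0,0,0]
    - [12,0,0,0,0,0]
    - [14,0,0,0,0,0]
    - [14,1,0,0,0,0]

```text
t: 22.43
eef_pos: [0.4678, -0.198, 0.2871]
ee_rot: [3.14, -0.001, 0.023]
force: [-3.2, -2.1, -1.4]
width: 0.0004
```

Emit:
move_arm:
  deltas:
    - [14,0,0,0,0,0]
    - [14,0,0,0,0,0]
    - [14,1,0,0,0,0]
    - [14,0,0,0,0,0]
    - [14,0,0,0,0,0]

```text
t: 22.85
eef_pos: [0.5381, -0.1967, 0.287]
ee_rot: [3.14, -0.001, 0.023]
force: [-2.7, 1.6, 0.5]
width: 0.0004
```

Emit:
move_arm:
  deltas:
    - [10,0,0,0,0,0]
    - [7,0,0,0,0,0]
    - [5,0,0,0,0,0]
    - [3,0,0,0,0,0]
    - [1,0,0,0,0,0]

```text
t: 23.27
eef_pos: [0.5628, -0.1969, 0.2863]
ee_rot: [3.14, -0.0, 0.023]
force: [-0.9, -0.4, 0.9]
width: 0.0008
```

Emit:
move_arm:
  deltas:
    - [1.5,0,0,0,0,0]
    - [1.5,0,0,0,0,0]
    - [0,0,0,0,0,0]
    - [0,0,0,0,0,0]
    - [0,0,0,0,0,0]

```text
t: 23.68
eef_pos: [0.5654, -0.1969, 0.2863]
ee_rot: [3.14, -0.0, 0.023]
force: [-0.5, 0.1, -0.4]
width: 0.0001
```

Emit:
move_arm:
  deltas:
    - [1.5,0,0,0,0,0]
    - [1.5,0,0,0,0,0]
    - [0,0,0,0,0,0]
    - [0,0,0,0,0,0]
    - [0,0,0,0,0,0]

```text
t: 24.1
eef_pos: [0.5672, -0.1969, 0.286]
ee_rot: [3.14, 0.003, 0.022]
force: [-7.6, 0.7, 4.7]
width: 0.0003
```

Emit:
move_arm:
  deltas:
    - [1,0,0,0,0,0]
    - [0,0,0,0,0,0]
    - [0,0,0,0,0,0]
    - [0,0,0,0,0,0]
    - [0,0,0,0,0,0]

```text
t: 24.52
eef_pos: [0.5675, -0.197, 0.2859]
ee_rot: [3.141, 0.005, 0.022]
force: [-9.7, 1.2, 7.3]
width: 0.0001
```

The drawer is at its stop: 10 N at x=0.567, where shut was expected. Backing off and rising, then a last look.

Emit:
move_arm:
  deltas:
    - [-8,0,0,0,0,0]
    - [0,0,0,0,0,0]
    - [0,0,10,0,0,0]
    - [0,0,20,0,0,0]
    - [0,0,30,0,0,0]

```text
t: 24.93
eef_pos: [0.5612, -0.1967, 0.3453]
ee_rot: [3.141, 0.003, 0.023]
force: [-0.4, -0.3, 0.1]
width: 0.0005
```

Emit:
move_arm:
  deltas:
    - [-10,0,35,0,0,0]
    - [-10,0,35,0,0,0]
    - [-10,0,30,0,0,0]
    - [0,0,10,0,0,0]
    - [0,0,0,0,0,0]

```text
t: 25.35
eef_pos: [0.5317, -0.197, 0.4612]
ee_rot: [3.139, -0.008, 0.023]
force: [0.6, 0.2, -1.5]
width: 0.0003
```

Run:
```python
from h import *
st,im=snap('wrist')
print(np.round(st['eef_pos'],4),st['t'],np.round(st['force'],1))
for th,z in [('drawer_handle',.117),('tape_roll',.15)]:
    for r in arm.spot_point(th,'wrist')[:1]: print(th,np.round(r['xy'],1),np.round(at_z('wrist',r['xy'],z,st),4))
_,a=snap('scene')
for th,z in [('spacer',.166),('spray_can',0),('old_pad',0)]:
    for r in arm.spot_point(th,'scene')[:1]: print(th,np.round(r['xy'],1),np.round(at_z('scene',r['xy'],z),4))
x=cv2.resize(im,(400,300));y=cv2.resize(a[130:280,240:440],(400,300),interpolation=cv2.INTER_CUBIC)
cv2.imwrite('pics/end.png',np.hstack([x,y])[...,::-1])
```

```text
[ 0.5317 -0.197   0.4612] 25.35 [ 0.6  0.2 -1.5]
drawer_handle [271.4 181.8] [ 0.5434 -0.1936  0.117 ]
spacer [360.  179.9] [0.6201 0.2211 0.166 ]
spray_can [384.4 223.9] [0.7357 0.2335 0.    ]
```

View pics/end.png

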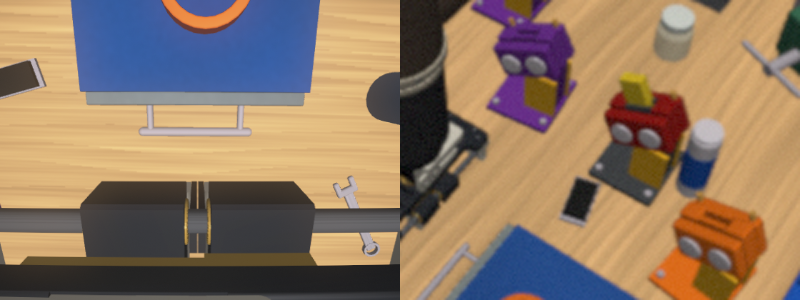

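The left half shows the drawer front flush with the cabinet. The right half shows the yellow grip at (635,90) standing on the red caliper, tilted with the gap. The bystanders have not moved.

```bash
python3 -c "
from station import arm
print(arm.job_done())"
```

```text
the job is handed in; nothing more can be done
None
```

I carried out all four steps and handed the job in after about 25 s of robot time. No verdict was reported.

**What I did:**
- I pulled the drawer out about 149 mm, hooking closed fingers behind the handle bar.
- I lifted the yellow spacer from the middle slot and pushed it into the red caliper's gap until the shoulder met resistance, about 28 N along the gap. I then released it.
- I pushed the drawer shut to its stop, about 10 N at the position where shut was expected.

**Last checks that agreed:**
- **Seating:** A light press on top of the spacer met contact at TCP height 0.371 m, which is what I predicted for a seated shoulder.
- **Drawer:** The handle read x = 0.543 m, against 0.542 m (network) and 0.541 m (by hand) at the start. The last picture shows the drawer front flush with the cabinet.
- **Rack and bench:** Just before closing, the network found the scraper and file within 3 mm of where they first stood, though it does not measure tilt and I could not see them afterwards. The last picture shows the bystanders in view unmoved, and the spray can measured within 6 mm of its start.

**Checks that were weaker or disagreed:**
- **Position along the gap:** After release the spacer sat an estimated 3–4 mm towards the robot. That is inside the 7 mm allowed, but it has only about 3 mm of play that way, so the estimate is rough.
- **Three-camera estimate:** A network triangulation of the spacer put it 6–7 mm off in x and y, with rays missing each other by 4–7 mm. I trusted the contact checks and the close views instead.
- **Missed detections:** The network did not find the tape roll or the old pad in the last pictures, so I checked those two only by eye.

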